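# Clear the lane and hold the fixture board out at the gauge

### The arm

A 6-joint arm with a two-finger parallel gripper is mounted at the origin on the work surface. World frame = base frame: x ahead of the robot, y to its left, z up, the work surface at z = 0. Lengths are in m, angles in rad, forces in N, time in s.
With the tool pointing down it reaches from about 0.3 to 1 m from the base axis. Payload 5.1 kg.
Tool frame: the origin (TCP) lies at the very end of the fingers, on their centre line; the grasp point (between the pads) lies env.hold_point_z behind it (env.hold_point_z is the distance from the TCP to the grasp point, in m); z points along the fingers, y is the line along which they close (so a half turn about z gives the same grasp; the last joint's range is limited). The gripper opens to 95 mm and grips with 3 to 60 N. Pads are 20 mm wide; open, the fingers measure 119 mm over their backs; the gripper's body (75 mm by 180 mm) begins 59 mm behind the grasp point.
Start: joints at [-1.322, 0.124, 1.65, -0, 1.367, -0.083], TCP at [0.212, -0.615, 0.215] pointing down, gripper open.
Joint ranges: [-2.61, 2.61], [-1.02, 2.33], [0.03, 2.71], [-1.35, 4.49], [0.32, 2.68], [-2.91, 2.91]. Speed limits (rad/s): [2.57, 2.57, 3.14, 3.14, 3.14, 3.14].

### API

Orientations are given as a unit quaternion [w, x, y, z].
In Python, from cell import env gives the robot as it stands. The module is installed in compiled form; this text tells all that it offers.
- The arm moves only by the tool step_arm, never from a script. Its argument "rows" is a list of rows, each a list of 7 numbers: the shift along the world's x, y, z in cm, then the turn, a rotation vector about the world's x, y, z in rad, then the closure, from 0 (fully open) to 1 (shut). In form: [[x, y, z, ax, ay, az, grip], ...]. A call has 1 to 20 rows; each row is the pose to reach, as a shift and turn from the pose commanded when the call began; what a row does not reach only later rows make up. A row lasts 1/8 s, in which the tool goes at most 62.5 mm and 10.7 degrees, less where a joint would pass 70% of its speed; a pose out of reach is approached as far as the arm can. A call with a gripper value outside its range is refused whole. The fingers move at their own pace and stop on an object; "squeeze" is the grip in N (left out, the last holds). Time passes only in rows, so rows that repeat a pose let the fingers close. It gives the time, the measured TCP pose, the force, the opening and the grip force at its end, in the units of the state.
- env.sense(): the state, without advancing time (a new reading comes with each control period).
- env.capture(name): name is "scene" or "top"; returns the picture (420x560x3 uint8, red, green, blue); there is no depth.
- env.camera_params(name): a dict with "intrinsics" (3x3 intrinsics, pixels), "D" ([k1, k2, p1, p2, k3] as OpenCV has them; the pictures are not rectified), "eye" and "orientation" of the camera in the world. Camera axes: x right, y up, looking along -z (the intrinsics and any distortion apply to the point x, -y, -z); pixel columns grow to the right and rows downward; lengths in m; the calibration is good to about 2 mm. A picture is of the moment at which its call begins. camera_params takes no time and is no camera call.
- env.finish_job(): hands the job in; it is judged then, once.
The state is a dict: "time": time; "joints": joint angles; "qd": joint speeds; "effort": joint torques, N m; "tool_pos": TCP position; "orientation": TCP orientation; "contact_force": force on the tool from outside, world axes, zero at the start; "ft_torque": the same for the moment, N m; "grip_width": finger opening in m; "gripper_force": force on a finger pad.
Only numpy, scipy, OpenCV 4.12 (cv2) and the standard library are available. Lean on these libraries where they do the work, as an engineer would, in place of code of your own. Each camera call takes 0.05 s, during which the arm holds its last target. There are 200 camera calls.

### The job

Hang the parts basket by its handle on the two prongs of the hook stand and let it go, so that the lane in front of the riser is clear. Then slide the fixture board lengthwise out over the riser's edge until its outer end is in line with the pointer of the gauge post; it would tip over the edge there, so keep hold of it (it has a grip block on its inner end) and finish while still holding it, level and resting on the riser. Leave the other things on the table where they are.

Things in the scene. Friction and masses are not known exactly. Their poses are not given: they have to be found in the camera images.
- riser: Fixed steel bench riser, 140 (x) x 300 (y) x 100 mm high, with two low guide strips along its length: inner faces at x = +-54 mm, 9 mm high. Origin: centre of its underside. The board lies on its top and slides out along the riser's -y.
- riser_edge (a point): Middle of the riser's outer top edge, at (0, -150, 100) mm in the riser's frame.
- board: Loose plywood board on the riser, 4 mm play to each guide strip: 100 (x) x 340 (y) x 12 mm, 0.65 to 0.95 kg. Aluminium nest block 70 x 50 x 30 mm with two studs on its outer (-y) end, black grip block on the inner (+y) end. Origin: centre of the underside, z up. Its centre of mass is 125 mm from the outer end: it tips once more than that overhangs the edge; at the start 30 to 60 mm do.
- board_grip (a point): Centre of the top of the grip block, at (0, 140, 57) mm in the board's frame. The block is 24 mm thick (x), 50 mm long (y) and stands 45 mm above the board's top: pinch it from above across its 24 mm.
- board_end (a point): Middle of the top edge of the board's outer end, at (0, -170, 12) mm in the board's frame.
- gauge: Fixed gauge post beside the lane: square foot 60 mm, steel post 16 mm thick, with a flat pointer 6 mm wide at its top that points along -x at the lane. Origin: centre of the foot's underside; axes parallel to the riser's. The board's outer end must come to y = 0 of this frame (it starts on the +y side, and the pointer marks 160 to 200 mm of overhang).
- gauge_tip (a point): Tip of the pointer, on its top face, at (-52, 0, 112) mm in the gauge's frame, at the height of the board's top and about 28 mm beside the board's path.
- basket: Loose grey plastic parts basket with steel sockets fixed in it, 80 (x) x 110 (y) x 75 mm high, about 0.35 kg (0.28 to 0.42), standing on the table in the board's lane. A rigid steel bail handle rises from the middles of its two short sides (y = +-53 mm): a round 10 mm bar. Origin: centre of the underside.
- basket_bar (a point): Middle of the handle's level top bar (its axis), at (0, 0, 155) mm in the basket's frame. The bar runs along the basket's y, 96 mm clear between the uprights.
- rack: Fixed white hook stand, foot 130 x 120 mm, post, and two level steel prongs, 8 mm thick, at y = +-35 mm, pointing along its -x from a cross plate (front at x = -4 mm). Prong tops are 224 mm high, level to x = -90 mm, then turn up to x = -105 mm, tips 247 mm high, the highest point. Origin: underside of the foot, below the prongs' roots.
- rack_rest (a point): Point midway between the prongs at the height of their tops, at (-65, 0, 224) mm in the stand's frame, a good place for the handle's bar to lie (bar along the stand's y, gripped at its middle the fingers pass between the prongs).
- wrench: Bystander: wrench, 200 mm, lying on the table between the robot and the riser.
- socket_a: Bystander: steel socket, 32 mm wide, 40 mm tall, standing between the gauge and the hook stand.
- socket_b: Bystander: steel socket, 38 mm wide, 42 mm tall, standing on the robot's side of the lane.
Things that resemble listed ones, but are neither listed nor needed, are in the scene too. What is shaped like the gauge but yellow is not meant.

How it is judged:
On the way, in this order (a step that is already met when the one before it is completed fails the run):
1. the basket hangs by its handle on the stand's prongs, let go, while the board has not been slid out to the pointer (height (world z) of basket above 0.055 m and contact force between basket and rack above 1.5 N and contact force between the fingers and basket below 0.1 N and x of basket_bar in the frame of rack between -0.1 and -0.005 m and z of basket_bar in the frame of rack above 0.215 m and angle between basket's own z axis and vertical below 0.3 rad), for 0.3 s.
2. the board is slid out level, its outer end in line with the pointer, held by the fingers and resting on the riser (y of board_end in the frame of gauge between -0.008 and 0.008 m and angle between board's own z axis and vertical below 0.05 rad and angle between the y axis of board and the y axis of riser, either way round below 0.1 rad and contact force between board and riser above 0.5 N and contact force between the fingers and board above 1 N), for 0.2 s.
At the end, for the whole second after the job is handed in: Ends holding: board end within 8 mm of the pointer's line, board level (0.05 rad), along the riser (0.1 rad), at rest, on the riser (over 0.5 N) and held by the fingers (over 1 N). Basket hangs by its bar on the prongs, upright within 0.3 rad, near rest, not touched (all of step 1 and all of step 2 and linear speed of board below 0.02 m/s and linear speed of basket below 0.1 m/s and contact force between board and basket below 0.1 N and contact force between board and gauge below 0.1 N); the arm keeps its last pose, push and grip.
It fails at once if the board tips by more than 0.15 rad (angle between board's own z axis and vertical above 0.15 rad).
It fails at once if the basket is tipped over (more than 0.9 rad) (angle between basket's own z axis and vertical above 0.9 rad).
It fails at once if a bystander is moved by more than 30 mm (distance of any of wrench, socket_a, socket_b from where it was at the start of the episode above 0.03 m).
It also fails if it takes over 64 s, if anything falls off the work surface, if the arm or the gripper's body presses on something with over 40 N, if the wrist force passes 120 N, or if a joint passes its speed limit or range.

## Working session

There is one attempt and no reset: what is moved stays moved. The work goes in short steps, Python scripts to look and compute and a tool call to move; the robot and the scene stay as the last step left them, time stands still between calls to the robot, and variables do not carry over. Pictures are saved under pics/ and viewed, at most 10 in all, crops included, and the job is handed in when it is done.

Besides the shell and the picture viewer there is one more tool, called after ">>>" by a JSON object that holds its "api" and its "payload", one argument or row to a line. step_arm: Moves the arm, as the interface text tells. Its arguments: {"type":"object","properties":{"rows":{"type":"array","items":{"type":"array","items":{"type":"number"}}},"squeeze":{"type":"number"}},"required":["rows"]}

```bash
mkdir -p pics
cat > h.py <<'E'
import numpy as np, cv2
from cell import env
from scipy.spatial.transform import Rotation as R
def cam(n):
    p=env.camera_params(n); q=p["orientation"]
    M=R.from_quat([q[1],q[2],q[3],q[0]]).as_matrix()
    return np.array(p["intrinsics"]),np.array(p["D"],float),np.array(p["eye"]),M
def ray(n,uv):
    K,D,e,M=cam(n); a=cv2.undistortPoints(np.array([[uv]],float),K,D)[0,0]
    return e,M@np.array([a[0],-a[1],-1])
def atz(n,uv,z):
    e,d=ray(n,uv); return e+d*(z-e[2])/d[2]
def proj(n,P):
    K,D,e,M=cam(n); c=(np.atleast_2d(P)-e)@M; c=c*[1,-1,-1]
    return cv2.projectPoints(c,np.zeros(3),np.zeros(3),K,D)[0][:,0]
def tri(a,b):
    (e1,d1),(e2,d2)=ray("scene",a),ray("top",b)
    s=np.linalg.lstsq(np.c_[d1,-d2],e2-e1,rcond=None)[0]
    p,q=e1+s[0]*d1,e2+s[1]*d2
    return (p+q)/2,np.linalg.norm(p-q)
E
python3 - <<'E'
from h import *
for n in("scene","top"):
    im=env.capture(n)[:,:,::-1]; cv2.imwrite(f"pics/{n}0.png",im)
    cv2.imwrite(f"pics/{n}0b.png",cv2.resize(im,(800,600),interpolation=cv2.INTER_CUBIC))
    K,D,e,M=cam(n); print(n,K.round(1).tolist(),D,e,M.round(3).tolist())
print(env.hold_point_z,env.sense())
E
```

```text
scene [[506.0, 0.0, 287.4], [0.0, 506.0, 205.4], [0.0, 0.0, 1.0]] [-0.12276656  0.          0.          0.          0.        ] [ 1.19592362 -0.07372136  1.06501216] [[0.073, -0.789, 0.61], [0.997, 0.066, -0.034], [-0.014, 0.611, 0.791]]
top [[386.8, 0.0, 271.8], [0.0, 386.8, 206.5], [0.0, 0.0, 1.0]] [-0.00616056  0.          0.          0.          0.        ] [ 0.31684623 -0.0347324   1.10517842] [[0.04, 0.978, -0.207], [-0.999, 0.038, -0.011], [-0.003, 0.207, 0.978]]
0.0188 {'time': 0.1, 'joints': array([-1.32157734e+00,  1.24410052e-01,  1.65156372e+00, -6.83174707e-06,
        1.36750236e+00, -8.26112783e-02]), 'qd': array([-0.00040399, -0.00127474, -0.00180563, -0.00112672, -0.00125677,
       -0.00072521]), 'effort': array([ 5.97955423e-04, -4.18885660e+01, -3.61095071e+01,  7.77244312e-02,
        4.62316198e-02, -5.38423399e-05]), 'tool_pos': array([ 0.21156954, -0.61397477,  0.21351375]), 'orientation': array([-9.38193593e-04,  9.86267078e-01,  1.65155575e-01, -8.16929506e-05]), 'contact_force': array([ 0.47850612, -0.38053144, -0.4563266 ]), 'ft_torque': array([-0.03744273,  0.01872998, -0.02756011]), 'gripper_force': 0.0, 'grip_width': 0.09492819110625005}
```

View pics/scene0b.png

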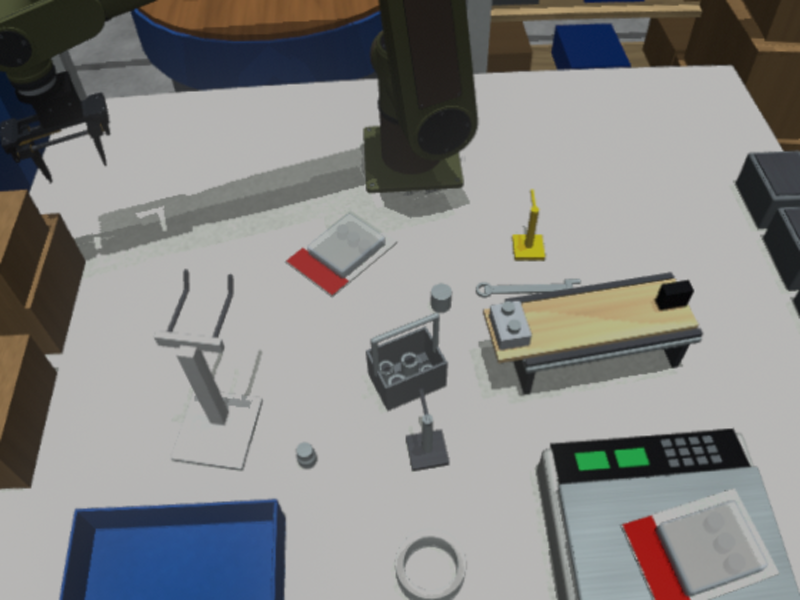

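View pics/top0b.png

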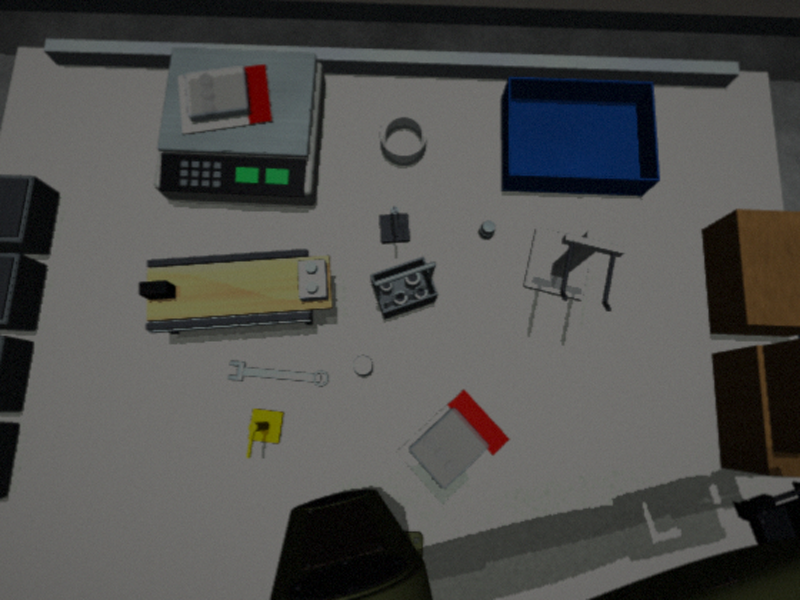

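Scene view: basket at (405,365), rack at (205,340), riser and board at (595,315) with grip block at (675,294). Top view: basket (405,288), rack (575,262), grip (156,290).
Look-alikes for the gauge: dark post at scene (427,450), yellow post at scene (530,245). I choose the dark one. Next, close crops to check this.

Run:
```python
import cv2
def crop(src,x,y,w,h,s,name):
    im=cv2.imread(f"pics/{src}0.png")[y:y+h,x:x+w]
    im=cv2.convertScaleAbs(im,alpha=1.5 if src=="top" else 1.1,beta=10)
    im=cv2.resize(im,None,fx=s,fy=s,interpolation=cv2.INTER_CUBIC)
    for i in range(0,w,20): cv2.putText(im,str(x+i),(i*s,8),0,.3,(0,0,255),1); cv2.line(im,(i*s,10),(i*s,14),(0,0,255),1)
    for i in range(0,h,20): cv2.putText(im,str(y+i),(0,i*s+4),0,.3,(0,0,255),1)
    cv2.imwrite(f"pics/{name}.png",im)
crop("scene",100,180,220,160,3,"cs1") if 0 else crop("scene",100,185,200,145,4,"cs1")
crop("top",255,140,190,105,4,"ct1")
crop("scene",320,180,180,100,4,"cs2")
crop("top",90,165,150,75,5,"ct2")
```

```text
(no output)
```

View pics/cs1.png

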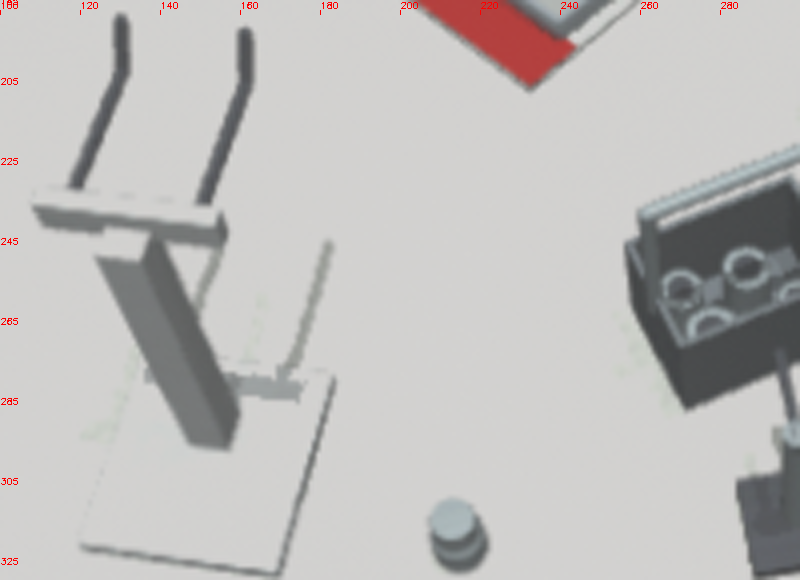

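View pics/ct1.png

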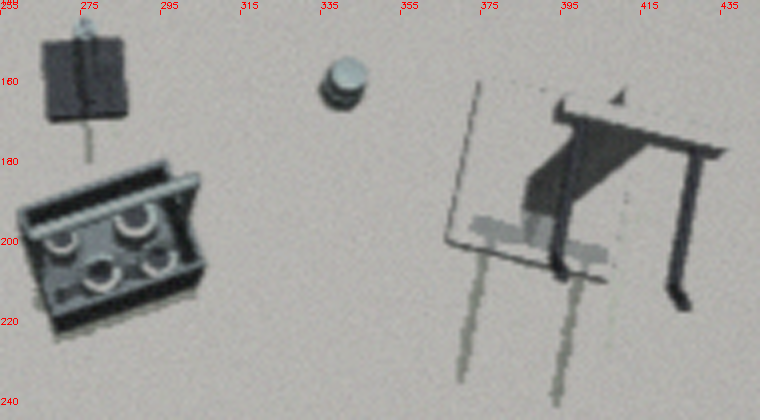

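View pics/cs2.png

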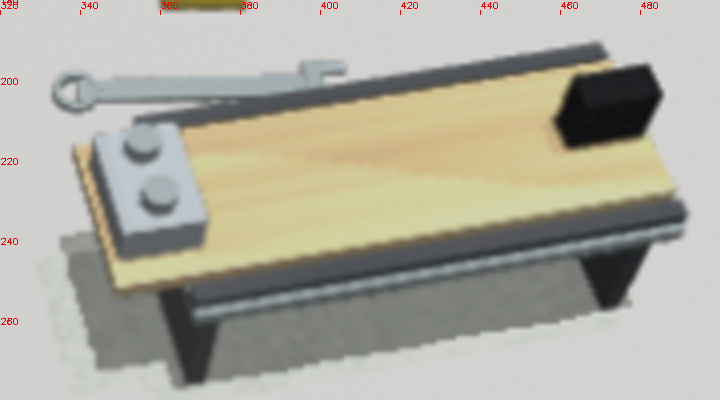

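View pics/ct2.png

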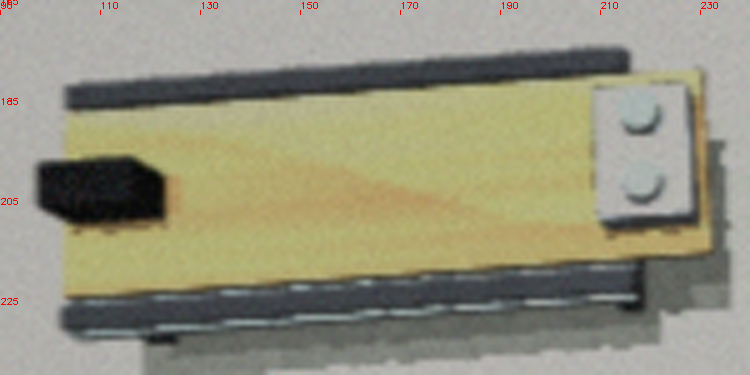

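Run:
```python
from h import *
P={"bar_lo":((260,238),(304.5,185.3),.157),"bar_hi":((306.6,224.5),(263,198.3),.157),
"tipA":((130.3,189.5),(426.3,216.5),.246),"tipB":((161.3,193),(395,209),.246),
"rootA":((118.8,232),(429.5,178.8),.222),"rootB":((150.8,236),(399,172.5),.222),
"gtip":((295,273),(275.8,168),.112),"grip":((474.3,201),(106.8,201.2),.157),
"endA":((338.8,216.8),(232.4,215.6),.112),"endB":((349.5,253),(230.6,178.6),.112)}
for k,(s,t,z) in P.items():
    print(k,atz("scene",s,z).round(4),atz("top",t,z).round(4),[x.round(4) for x in tri(s,t)])
s=env.sense();q=s["orientation"];print(R.from_quat([q[1],q[2],q[3],q[0]]).as_matrix().round(3))
for n,pts in dict(riserL=[(629,49),(65,87)],riserR=[(637,262),(65,308)]).items():
    for u,v in pts: print(n,atz("top",(u/5+90,v/5+165),.109).round(4))
for n,z,pts in [("sockA",.04,[(212,313.5)]),("wr",0.01,[(338,202)]),("sockB",.042,[(308.7,204)])]:
    for p in pts: print(n,atz("scene",p,z).round(3))
```

```text
bar_lo [ 0.5796 -0.1002  0.157 ] [ 0.5752 -0.1044  0.157 ] [array([ 0.5764, -0.1025,  0.1526]), np.float64(0.0044)]
bar_hi [0.5522 0.0037 0.157 ] [ 0.5373 -0.0008  0.157 ] [array([0.5411, 0.0024, 0.1414]), np.float64(0.0053)]
tipA [ 0.4935 -0.3695  0.246 ] [ 0.4888 -0.3742  0.246 ] [array([ 0.4895, -0.3732,  0.2422]), np.float64(0.0045)]
tipB [ 0.5091 -0.3012  0.246 ] [ 0.5034 -0.304   0.246 ] [array([ 0.5044, -0.3041,  0.2409]), np.float64(0.0028)]
rootA [ 0.5858 -0.3891  0.222 ] [ 0.5849 -0.3951  0.222 ] [array([ 0.5848, -0.3922,  0.2217]), np.float64(0.0057)]
rootB [ 0.6011 -0.3207  0.222 ] [ 0.5977 -0.3234  0.222 ] [array([ 0.5986, -0.323 ,  0.2189]), np.float64(0.0026)]
gtip [ 0.6465 -0.0298  0.112 ] [ 0.6324 -0.0298  0.112 ] [array([ 0.6374, -0.0294,  0.0963]), np.float64(0.0007)]
grip [0.519  0.3964 0.157 ] [0.5145 0.3921 0.157 ] [array([0.5159, 0.3966, 0.1521]), np.float64(0.0042)]
endA [0.5046 0.0847 0.112 ] [0.4983 0.0786 0.112 ] [array([0.4998, 0.0826, 0.1052]), np.float64(0.0064)]
endB [0.6057 0.095  0.112 ] [0.5983 0.0895 0.112 ] [array([0.6008, 0.0935, 0.104 ]), np.float64(0.0059)]
[[ 0.945  0.326 -0.   ]
 [ 0.326 -0.945  0.002]
 [ 0.    -0.002 -1.   ]]
riserL [0.6082 0.1302 0.109 ]
riserL [0.5755 0.4305 0.109 ]
riserR [0.4925 0.1179 0.109 ]
riserR [0.4565 0.415  0.109 ]
sockA [ 0.694 -0.218  0.04 ]
wr [0.382 0.106 0.01 ]
sockB [0.407 0.025 0.042]
```

Dark gauge confirmed: its pointer faces the lane, tip at about (295,273) in the scene image. The crops also give the bar ends, the prongs and the board end. First move: rise, then go above the basket bar at about (0.561,-0.050), turned to close across the bar.

>>> {"api": "step_arm", "payload": {
  "rows": [
    [0,0,6,0,0,0,0],
    [0,0,12,0,0,0,0],
    [34.9,56.4,12,0,0,1.57,0],
    [34.9,56.4,12,0,0,1.57,0],
    [34.9,56.4,12,0,0,1.57,0],
    [34.9,56.4,12,0,0,1.57,0],
    [34.9,56.4,12,0,0,1.57,0],
    [34.9,56.4,12,0,0,1.57,0],
    [34.9,56.4,12,0,0,1.57,0],
    [34.9,56.4,12,0,0,1.57,0],
    [34.9,56.4,12,0,0,1.57,0],
    [34.9,56.4,12,0,0,1.57,0],
    [34.9,56.4,12,0,0,1.57,0],
    [34.9,56.4,12,0,0,1.57,0],
    [34.9,56.4,12,0,0,1.57,0],
    [34.9,56.4,4,0,0,1.57,0],
    [34.9,56.4,4,0,0,1.57,0]
  ],
  "squeeze": 30
}}

```text
time: 2.22
tool_pos: [0.558, -0.0515, 0.2502]
orientation: [-0.003, 0.582, 0.813, -0.002]
contact_force: [-0.1, 0.2, -0.2]
grip_width: 0.0953
gripper_force: 0.0
```

>>> {"api": "step_arm", "payload": {
  "rows": [
    [0,0,-5,0,0,0,0],
    [0,0,-9,0,0,0,0],
    [0,0,-11.7,0,0,0,0],
    [0,0,-11.7,0,0,0,0],
    [0,0,-11.7,0,0,0,0.5],
    [0,0,-11.7,0,0,0,0.7],
    [0,0,-11.7,0,0,0,0.85],
    [0,0,-11.7,0,0,0,1],
    [0,0,-11.7,0,0,0,1],
    [0,0,-11.7,0,0,0,1],
    [0,0,-11.7,0,0,0,1],
    [0,0,-11.7,0,0,0,1]
  ]
}}

```text
time: 3.72
tool_pos: [0.5607, -0.0505, 0.1376]
orientation: [-0.0, 0.581, 0.814, -0.0]
contact_force: [-0.1, 0.6, 0.3]
grip_width: 0.0206
gripper_force: 0.0
```

Still closing. I'll finish closing, then lift a little.

>>> {"api": "step_arm", "payload": {
  "rows": [
    [0,0,0,0,0,0,1],
    [0,0,0,0,0,0,1],
    [0,0,0,0,0,0,1],
    [0,0,0,0,0,0,1],
    [0,0,1,0,0,0,1],
    [0,0,3,0,0,0,1],
    [0,0,5,0,0,0,1],
    [0,0,8,0,0,0,1],
    [0,0,11,0,0,0,1],
    [0,0,11,0,0,0,1],
    [0,0,11,0,0,0,1]
  ]
}}

```text
time: 5.1
tool_pos: [0.5603, -0.0505, 0.2471]
orientation: [-0.0, 0.581, 0.814, -0.0]
contact_force: [-0.4, 0.1, -2.9]
grip_width: 0.0088
gripper_force: 29.9
```

Run:
```python
from h import *
a=cv2.convertScaleAbs(env.capture("scene")[150:320,120:380,::-1],alpha=1.1)
b=cv2.convertScaleAbs(env.capture("top")[110:280,210:470,::-1],alpha=1.5)
cv2.imwrite("pics/lift.png",cv2.resize(np.hstack([a,b]),(800,262),interpolation=cv2.INTER_CUBIC))
print(env.sense()["tool_pos"])
```

```text
[ 0.55978407 -0.05036881  0.24578023]
```

View pics/lift.png

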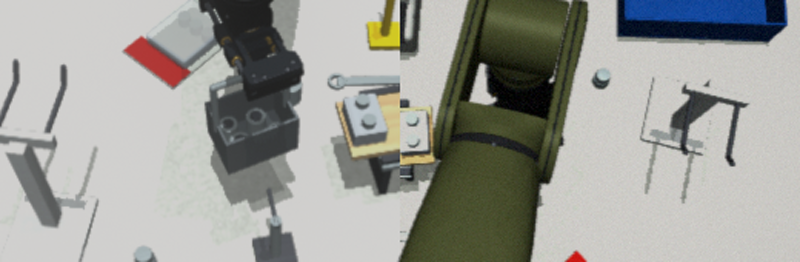

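The basket is held cleanly by the bar and clear of the gauge (tip at (272,195) in the left half). Now to the staging pose in front of the prongs.

>>> {"api": "step_arm", "payload": {
  "rows": [
    [-1,-2,0.3,0,0,0,1],
    [-3,-5,0.3,0,0,-0.05,1],
    [-6,-8,0.3,0,0,-0.13,1],
    [-9,-11,0.3,0,0,-0.23,1],
    [-11,-14,0.3,0,0,-0.33,1],
    [-11.5,-17,0.3,0,0,-0.43,1],
    [-11.2,-20,0.3,0,0,-0.53,1],
    [-10.9,-23,0.3,0,0,-0.53,1],
    [-10.7,-26,0.3,0,0,-0.53,1],
    [-10.5,-27.8,0.3,0,0,-0.53,1],
    [-10.5,-27.8,0.3,0,0,-0.53,1],
    [-10.5,-27.8,0.3,0,0,-0.53,1],
    [-10.5,-27.8,0.3,0,0,-0.53,1]
  ]
}}

```text
time: 6.82
tool_pos: [0.4558, -0.3276, 0.2506]
orientation: [-0.0, 0.774, 0.634, 0.0]
contact_force: [-0.3, 0.4, -2.9]
grip_width: 0.0091
gripper_force: 29.9
```

Run:
```python
from h import *
a=cv2.convertScaleAbs(env.capture("scene")[150:330,60:300,::-1],alpha=1.1)
b=cv2.convertScaleAbs(env.capture("top")[110:290,300:480,::-1],alpha=1.5)
cv2.imwrite("pics/stage.png",cv2.resize(np.hstack([a,b]),(800,343),interpolation=cv2.INTER_CUBIC))
s=env.sense();print(s["tool_pos"],s["orientation"])
```

```text
[ 0.45582204 -0.32782749  0.25086208] [1.22668759e-04 7.73551087e-01 6.33733932e-01 6.72859963e-05]
```

View pics/stage.png

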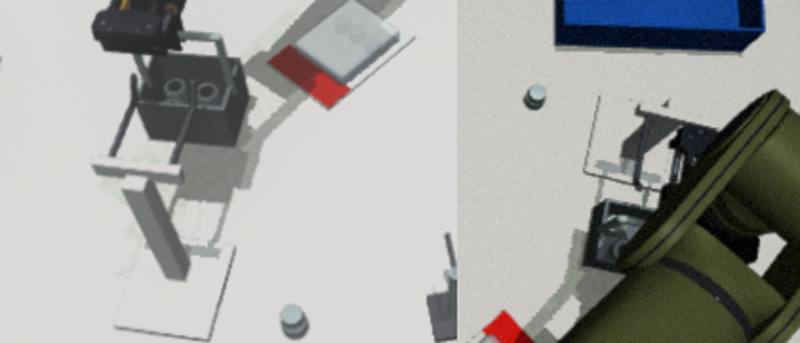

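Run:
```python
from h import *
c=np.array([.4558,-.3278,.2697]); y=np.array([.203,.979,0]); 
print(proj("scene",[c+.053*y,c-.053*y])); print("obs R corner",60+225/1.905,150+37/1.905,atz("scene",(60+225/1.905,150+36/1.905),.27))
# tips now (view)
for u,v in((134,78),(193,82)): print(atz("scene",(60+u/1.905,150+v/1.905),.246))
# find dark/bright edges of upright in row ~ v=50
im=cv2.imread("pics/stage.png"); print(im[52,125:245:2].sum(1).tolist())
```

```text
[[172.41752132 169.70138672]
 [125.53320987 165.57870937]]
obs R corner 178.11023622047244 169.42257217847768 [ 0.46564076 -0.26373046  0.27      ]
[ 0.4975395 -0.3688824  0.246    ]
[ 0.50919253 -0.30119425  0.246     ]
[285, 273, 256, 216, 158, 141, 139, 139, 144, 144, 141, 138, 129, 129, 126, 125, 123, 124, 120, 123, 132, 221, 357, 397, 433, 467, 465, 469, 537, 592, 604, 609, 610, 611, 610, 619, 621, 627, 627, 628, 633, 639, 639, 641, 644, 609, 451, 298, 261, 255, 342, 526, 631, 642, 643, 642, 640, 642, 636, 619]
```

Prong tips at (134,78) and (193,82), right upright corner at (225,37) in the crop. That puts the bar about 4 mm too far toward the stand's +y, so I correct that, move in, and lower to just above the prongs.

>>> {"api": "step_arm", "payload": {
  "rows": [
    [-0.1,-0.4,0,0,0,0,1],
    [1.5,-0.7,0,0,0,0,1],
    [3.5,-1.1,0,0,0,0,1],
    [5.5,-1.55,0,0,0,0,1],
    [7.05,-1.9,0,0,0,0,1],
    [7.05,-1.9,0,0,0,0,1],
    [7.05,-1.9,-1.2,0,0,0,1],
    [7.05,-1.9,-2.4,0,0,0,1],
    [7.05,-1.9,-3.4,0,0,0,1],
    [7.05,-1.9,-3.4,0,0,0,1],
    [7.05,-1.9,-3.4,0,0,0,1]
  ]
}}

```text
time: 8.3
tool_pos: [0.5262, -0.3476, 0.2169]
orientation: [0.0, 0.774, 0.633, 0.0]
contact_force: [-0.2, 0.2, -3.6]
grip_width: 0.0093
gripper_force: 29.9
```

>>> {"api": "step_arm", "payload": {
  "rows": [
    [0,0,-0.4,0,0,0,1],
    [0,0,-0.8,0,0,0,1],
    [0,0,-0.8,0,0,0,1],
    [0,0,-0.8,0,0,0,1]
  ]
}}

```text
time: 8.8
tool_pos: [0.5267, -0.3479, 0.2111]
orientation: [0.001, 0.774, 0.633, 0.0]
contact_force: [-2.7, 1.0, 5.7]
grip_width: 0.0088
gripper_force: 29.9
```

Contact at the expected height. Release partly, then rise straight up.

>>> {"api": "step_arm", "payload": {
  "rows": [
    [0,0,0.2,0,0,0,0.6],
    [0,0,0.2,0,0,0,0.6],
    [0,0,0.2,0,0,0,0.6],
    [0,0,0.2,0,0,0,0.6],
    [0,0,0.2,0,0,0,0.6],
    [0,0,0.2,0,0,0,0.6],
    [0,0,2,0,0,0,0.6],
    [0,0,5,0,0,0,0.6],
    [0,0,10,0,0,0,0.6],
    [0,0,15,0,0,0,0.6],
    [0,0,15,0,0,0,0.6],
    [-3,12,15,0,0,0,0.6],
    [-3,18,15,0,0,0,0.6],
    [-3,18,15,0,0,0,0.6]
  ]
}}

```text
time: 10.55
tool_pos: [0.4954, -0.1658, 0.3585]
orientation: [-0.0, 0.774, 0.633, 0.0]
contact_force: [0.9, 1.1, 0.6]
grip_width: 0.038
gripper_force: 0.0
```

Run:
```python
from h import *
a=cv2.convertScaleAbs(env.capture("scene")[150:340,80:320,::-1],alpha=1.1)
b=cv2.convertScaleAbs(env.capture("top")[110:300,300:480,::-1],alpha=1.5)
cv2.imwrite("pics/hung.png",cv2.resize(np.hstack([a,b]),(800,362),interpolation=cv2.INTER_CUBIC))
s=env.sense();print(s["time"],s["tool_pos"],s["grip_width"],s["joints"].round(2))
```

```text
10.65 [ 0.49557002 -0.16337155  0.3594562 ] 0.03766367522996337 [-0.42 -0.21  1.74  0.    1.62 -0.23]
```

View pics/hung.png

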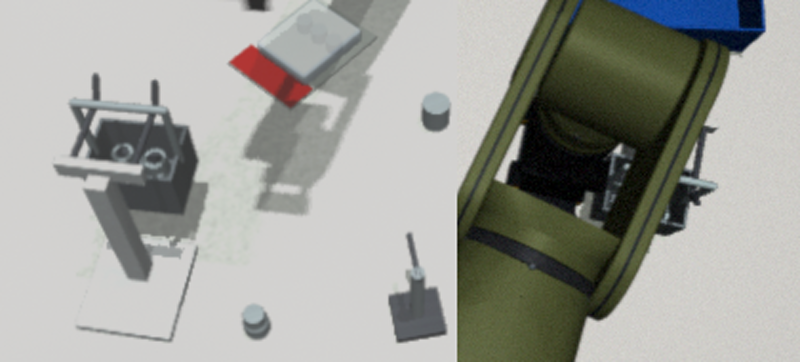

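The basket hangs on both prongs: bar at (73–165,105), upright. Next, go above the grip block at about (0.517,0.394).

>>> {"api": "step_arm", "payload": {
  "rows": [
    [2,6,0,0,0,0,0],
    [2,56,-4,0,0,0.31,0],
    [2,56,-4,0,0,0.31,0],
    [2,56,-6,0,0,0.31,0],
    [2,56,-6,0,0,0.31,0],
    [2,56,-8,0,0,0.31,0],
    [2,56,-8,0,0,0.31,0],
    [2,56,-10,0,0,0.31,0],
    [2,56,-12,0,0,0.31,0],
    [2,56,-14,0,0,0.31,0],
    [2,56,-14,0,0,0.31,0],
    [2,56,-14,0,0,0.31,0],
    [2,56,-14,0,0,0.31,0],
    [2,56,-14,0,0,0.31,0]
  ]
}}

```text
time: 12.4
tool_pos: [0.5171, 0.392, 0.2206]
orientation: [0.0, 0.667, 0.745, 0.001]
contact_force: [0.3, -0.3, 0.3]
grip_width: 0.0952
gripper_force: 0.0
```

>>> {"api": "step_arm", "payload": {
  "rows": [
    [0,0,-5,0,0,0,0],
    [0,0,-8,0,0,0,0],
    [0,0,-9.8,0,0,0,0.3],
    [0,0,-9.8,0,0,0,0.5],
    [0,0,-9.8,0,0,0,1],
    [0,0,-9.8,0,0,0,1],
    [0,0,-9.8,0,0,0,1],
    [0,0,-9.8,0,0,0,1],
    [0,0,-9.8,0,0,0,1],
    [0,0,-9.8,0,0,0,1],
    [0,0,-9.8,0,0,0,1],
    [0,0,-9.8,0,0,0,1],
    [0,0,-9.8,0,0,0,1]
  ],
  "squeeze": 45
}}

```text
time: 14.02
tool_pos: [0.5164, 0.3925, 0.1207]
orientation: [0.0, 0.667, 0.745, 0.0]
contact_force: [2.4, 1.1, -1.5]
grip_width: 0.0236
gripper_force: 45.0
```

>>> {"api": "step_arm", "payload": {
  "rows": [
    [0.11,-1,0,0,0,0,1],
    [0.23,-2,0,0,0,0,1],
    [0.34,-3,0,0,0,0,1],
    [0.45,-4,0,0,0,0,1],
    [0.57,-5,0,0,0,0,1],
    [0.68,-6,0,0,0,0,1],
    [0.8,-7,0,0,0,0,1],
    [0.91,-8,0,0,0,0,1],
    [1.02,-9,0,0,0,0,1],
    [1.13,-10,0,0,0,0,1],
    [1.13,-10,0,0,0,0,1],
    [1.13,-10,0,0,0,0,1]
  ],
  "squeeze": 58
}}

```text
time: 15.52
tool_pos: [0.5274, 0.2933, 0.121]
orientation: [-0.001, 0.667, 0.745, 0.001]
contact_force: [-0.4, 5.3, 2.0]
grip_width: 0.0238
gripper_force: 58.0
```

Run:
```python
from h import *
im=env.capture("scene"); cv2.imwrite("pics/s1.png",im[:,:,::-1]); t=env.capture("top")
p=proj("scene",[[.562,-.01,.112],[.64,-.03,.112]]);print(p)
s=env.sense();print(s["tool_pos"],s["contact_force"],s["grip_width"],s["time"])
x,y,w,h=270,190,100,100
a=cv2.resize(cv2.convertScaleAbs(im[y:y+h,x:x+w,::-1],alpha=1.1),None,fx=5,fy=5,interpolation=cv2.INTER_CUBIC)
for i in range(0,100,20): cv2.putText(a,str(x+i),(i*5,8),0,.35,(0,0,255),1);cv2.putText(a,str(y+i),(0,i*5+4),0,.35,(0,0,255),1)
x,y,w,h=245,135,60,100
b=cv2.resize(cv2.convertScaleAbs(t[y:y+h,x:x+w,::-1],alpha=1.5),None,fx=5,fy=5,interpolation=cv2.INTER_CUBIC)
for i in range(0,100,20): cv2.putText(b,str(x+i),(i*5,8),0,.35,(0,0,255),1);cv2.putText(b,str(y+i),(0,i*5+4),0,.35,(0,0,255),1)
cv2.imwrite("pics/slide.png",np.hstack([a,b]))
```

```text
[[300.64696899 239.97281594]
 [294.65152014 270.42785859]]
[0.52735783 0.29332803 0.12097262] [-0.90786225  5.50761849  2.37682383] 0.02367432411955426 15.625
```

View pics/slide.png

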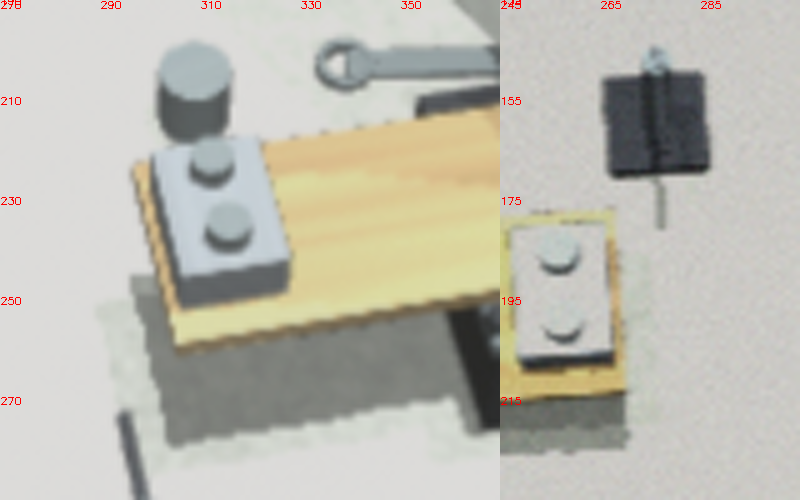

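Board end corners: (133,165) and (177,344) in the left crop, (615,212) and (627,390) in the right crop. Pointer tip at (125,412) left and (656,172) right.

Run:
```python
from h import *
for yaw in(.108,.114,.12):
  u=np.array([-np.sin(yaw),np.cos(yaw),0])
  S=[atz("scene",p,.112) for p in((296.6,223),(305.4,258.8),(295,272.4))]
  T=[atz("top",p,.112) for p in((268,177.4),(270.4,213),(276.2,169.4))]
  for n,X in(("s",S),("t",T)): print(n,[(x@u).round(4) for x in X], ((X[0]+X[1])/2@u-X[2]@u).round(4))
print(S,T)
# pointer direction: scene pts along pointer
print(atz("scene",(270+142/5,190+498/5),.112)-S[2])
```

```text
s [np.float64(-0.0705), np.float64(-0.07), np.float64(-0.099)] 0.0288
t [np.float64(-0.0752), np.float64(-0.075), np.float64(-0.0986)] 0.0235
s [np.float64(-0.0735), np.float64(-0.0736), np.float64(-0.1028)] 0.0292
t [np.float64(-0.0788), np.float64(-0.0781), np.float64(-0.1023)] 0.0239
s [np.float64(-0.0766), np.float64(-0.0773), np.float64(-0.1066)] 0.0297
t [np.float64(-0.0824), np.float64(-0.0811), np.float64(-0.106)] 0.0243
[array([ 0.51416997, -0.01514057,  0.112     ]), array([ 0.61250457, -0.00399423,  0.112     ]), array([ 0.64496716, -0.02965077,  0.112     ])] [array([ 0.60545783, -0.00998374,  0.112     ]), array([ 0.50909015, -0.02028066,  0.112     ]), array([ 0.62854681, -0.03100619,  0.112     ])]
[4.23344001e-02 3.73081488e-03 1.11022302e-16]
```

Run:
```python
from h import *
u=np.array([-np.sin(.114),np.cos(.114),0])
for z in(.006,.012): print(z,atz("scene",(427.3*.7,450.3*.7),z)@u, atz("top",(276.5,159.8),z)@u)
s=cv2.cvtColor(cv2.imread("pics/s1.png"),6); t=cv2.cvtColor(cv2.imread("pics/top0.png"),6)
for v in(274,278,282,286): print(v,"290:",s[v,290:304].tolist())
for v in range(146,184,4): print(v,"268:",t[v,268:286].tolist())
```

```text
0.006 -0.10367988717394905 -0.10887444919310221
0.012 -0.10427819831020052 -0.10866524634851442
274 290: [199, 198, 189, 140, 92, 95, 137, 186, 188, 188, 190, 189, 176, 123]
278 290: [198, 199, 198, 187, 132, 92, 97, 139, 184, 191, 192, 191, 184, 149]
282 290: [199, 199, 199, 198, 185, 120, 90, 102, 149, 189, 191, 189, 188, 193]
286 290: [199, 199, 199, 199, 197, 186, 124, 92, 104, 154, 194, 199, 198, 198]
146 268: [110, 112, 110, 108, 112, 105, 103, 84, 89, 99, 107, 111, 111, 114, 112, 114, 113, 112]
150 268: [74, 66, 57, 57, 52, 32, 23, 31, 42, 37, 26, 33, 40, 42, 40, 43, 43, 63]
154 268: [40, 38, 37, 34, 34, 33, 27, 22, 34, 38, 34, 38, 40, 39, 44, 39, 38, 48]
158 268: [37, 39, 39, 40, 41, 30, 23, 24, 30, 36, 30, 27, 32, 31, 33, 35, 34, 48]
162 268: [41, 37, 39, 39, 39, 40, 27, 20, 27, 35, 34, 34, 37, 33, 29, 35, 37, 44]
166 268: [39, 38, 35, 35, 37, 35, 39, 31, 21, 30, 38, 37, 38, 38, 34, 32, 37, 41]
170 268: [45, 48, 58, 58, 63, 70, 74, 69, 75, 97, 105, 105, 106, 106, 103, 103, 103, 107]
174 268: [112, 113, 111, 114, 112, 109, 114, 109, 91, 80, 103, 111, 115, 111, 114, 112, 109, 112]
178 268: [113, 112, 112, 113, 114, 113, 113, 110, 92, 81, 101, 111, 112, 112, 113, 114, 112, 112]
182 268: [110, 109, 114, 110, 115, 111, 111, 112, 115, 111, 113, 113, 113, 114, 112, 111, 111, 108]
```

The foot centres agree in both cameras: 30.4 mm remain, and the scene pointer gives 29.2 mm. I slide 29.6 mm.

>>> {"api": "step_arm", "payload": {
  "rows": [
    [0.08,-0.7,0,0,0,0,1],
    [0.16,-1.4,0,0,0,0,1],
    [0.24,-2.1,0,0,0,0,1],
    [0.3,-2.6,0,0,0,0,1],
    [0.33,-2.94,0,0,0,0,1],
    [0.33,-2.94,0,0,0,0,1],
    [0.33,-2.94,0,0,0,0,1],
    [0.33,-2.94,0,0,0,0,1]
  ]
}}

```text
time: 16.62
tool_pos: [0.5308, 0.2644, 0.1212]
orientation: [-0.001, 0.667, 0.745, 0.001]
contact_force: [-0.3, 6.0, 1.5]
grip_width: 0.0238
gripper_force: 58.0
```

Run:
```python
from h import *
im=env.capture("scene"); cv2.imwrite("pics/s2.png",im[:,:,::-1]); b=cv2.cvtColor(cv2.imread("pics/s1.png"),cv2.COLOR_BGR2GRAY).astype(np.float32); g=cv2.cvtColor(im,cv2.COLOR_RGB2GRAY).astype(np.float32)
s=env.sense();print(s["time"],s["tool_pos"],s["contact_force"],s["gripper_force"],s["orientation"])
# track studs/nest block between s1 and s2 -> board displacement, corner positions
T=b[213:262,294:332].copy(); r=cv2.matchTemplate(g,T,cv2.TM_CCOEFF_NORMED); _,m,_,l=cv2.minMaxLoc(r); print(m,l,"from",(294,213))
# end edge by colour: yellowness along rows
y=im[:,:,0].astype(int)-im[:,:,2]
for v in range(222,270,6): print(v,[int(x) for x in y[v,278:312]])
# pointer moved? rows
print(g[274,288:304].astype(int).tolist(),g[282,288:304].astype(int).tolist())
```

```text
16.675 [0.53086501 0.26435791 0.12117232] [-0.03506149  4.69021148  1.84496752] 57.980212569236755 [-7.40604033e-04  6.66929615e-01  7.45119669e-01  1.00964560e-03]
0.723052978515625 (281, 216) from (294, 213)
222 [3, 3, 2, 3, 2, 3, 3, 3, 2, 0, -7, -10, -10, -11, -14, -15, -13, -14, -14, -14, -15, -14, -14, -15, -15, -14, -15, -14, -15, -15, -10, 15, 62, 69]
228 [3, 3, 3, 3, 3, 5, 21, 56, 58, 29, -4, -13, -14, -14, -15, -14, -14, -12, -7, -5, -5, -5, -5, -4, -7, -11, -16, -16, -16, -15, -15, -14, -7, 29]
234 [3, 2, 3, 2, 3, 3, 4, 13, 48, 60, 26, -4, -11, -14, -14, -15, -15, -15, -15, -14, -14, -15, -14, -14, -15, -15, -15, -15, -14, -15, -14, -14, -14, -12]
240 [3, 3, 2, 3, 3, 3, 3, 3, 5, 26, 59, 53, 9, -9, -14, -15, -15, -14, -13, -14, -8, -4, -5, -7, -8, -9, -7, -5, -7, -12, -14, -14, -14, -14]
246 [3, 3, 3, 3, 3, 3, 2, 2, 3, 4, 21, 57, 56, 19, -5, -13, -14, -14, -14, -14, -13, -11, -12, -11, -9, -9, -7, -5, -6, -6, -5, -5, -5, -4]
252 [3, 3, 2, 3, 3, 3, 3, 3, 3, 3, 3, 14, 43, 60, 45, 4, -3, -4, -4, -3, -1, -1, 3, 7, 9, 15, 21, 22, 28, 35, 39, 47, 53, 53]
258 [3, 3, 3, 3, 3, 3, 2, 4, 4, 3, 2, 2, 6, 24, 39, 46, 46, 47, 47, 47, 46, 46, 46, 46, 47, 49, 45, 43, 42, 40, 47, 51, 43, 35]
264 [2, 3, 3, 3, 3, 4, 2, 3, 3, 3, 2, 2, 2, 2, 4, 5, 5, 4, 2, 2, 3, 2, 3, 3, 2, 3, 2, 3, 3, 2, 3, 2, 3, 2]
[189, 193, 185, 130, 116, 95, 86, 88, 101, 118, 117, 117, 118, 118, 117, 115] [195, 191, 190, 191, 190, 188, 176, 117, 91, 103, 150, 191, 193, 190, 191, 195]
```

The end edge extrapolates to column 294.6 at row 274 and 296.4 at row 282. The pointer centre is at 294.5 and 296.3, so they line up within 1 mm, and the grip is steady.

```bash
python3 -c "
from cell import env
print(env.finish_job())"
```

```text
the job is handed in; nothing more can be done
None
```

I handed the job in at about 17 s of the 64 s limit: the basket hangs on both prongs, and the board is held at the pointer, its end in line within about 1 mm by the last picture; the hand-in gave no verdict.

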